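Close the desk tub with the lid that fits

ROBOT

A 6-joint arm with a two-finger parallel gripper is mounted at the origin on the work surface. World frame = base frame: x ahead of the robot, y to its left, z up, the work surface at z = 0. Lengths are in m, angles in rad, forces in N, time in s.
With the tool pointing down it reaches from about 0.225 to 0.875 m from the base axis. Payload 3.4 kg.
Tool frame: the origin (TCP) lies between the finger pads; the fingertips stand 19 mm ahead of it and the grasp point (between the pads) is the TCP (manip.tip_reach is the distance from the TCP to the fingertips, in m); z points along the fingers, x is the direction in which the jaws open and shut, and the axes are right-handed (so a half turn about z gives the same grasp; the last joint's range is limited). The gripper opens to 85 mm and grips with 20 to 120 N. Pads are 22 mm wide; open, the fingers measure 114 mm over their backs; the gripper's body (76 mm by 85 mm) begins 54 mm behind the grasp point. The pads swing forward as they close: fully open they stand 13 mm farther back than shut.
Start: joints at [-1.315, 0.276, 1.505, -0, 1.361, -0.121], TCP at [0.212, -0.535, 0.223] pointing down, gripper open.
Joint ranges: [-2.89, 2.89], [-0.75, 2.08], [0.22, 2.7], [-1.18, 4.32], [0.11, 2.71], [-2.7, 2.7]. Speed limits (rad/s): [2.57, 2.57, 3.14, 3.14, 3.14, 3.14].

INTERFACE

Orientations are given as a unit quaternion [w, x, y, z].
In Python, from rig import manip gives the robot as it stands.
- The arm moves only by the tool send_rows, never from a script. Its arguments are lists of equal length, an entry for each row: "delta_pos": the shift along the tool's x, y, z normalised to -1 to 1, where 1 is 40 cm, a list of three; "angular": the turn, a rotation vector about the tool's x, y, z normalised to -1 to 1, where 1 is 0.08 rad, a list of three. A call has 1 to 5 rows; each row shifts and turns the commanded pose from where the row before left it, along the tool's axes as they then stand; what a row does not reach is not made up. A row lasts 1/12 s, in which the tool goes at most 41.7 mm and 7.16 degrees, less where a joint would pass 70% of its speed; a pose out of reach is approached as far as the arm can. A call with a number of a shift or a turn outside -1 to 1 is refused whole. A call with a gripper value outside its range is refused whole. "hand" is the finger opening in mm, from 0 to 85.4, set as the call begins (left out, the last holds). The fingers move at their own pace and stop on an object; "squeeze" is the grip in N (left out, the last holds). Time passes only in rows, so rows that do not move let the fingers close. It gives the time, the measured TCP pose, the force and the opening at its end, in the units of the state.
- manip.get_state(): the state, without advancing time (a new reading comes with each control period).
- manip.get_image(name): name is "side" or "top"; returns the picture (480x640x3 uint8, blue, green, red); there is no depth.
- manip.calibration(name): a dict with "fx", "fy", "cx", "cy" (pixels), "k1" (the pictures are not rectified: a ray, as slopes to the right and down, at radius r is drawn at 1 + k1 r^2 times it, then the intrinsics apply), "camera_from_world" (4x4, takes a point from world to camera coordinates). Camera axes: x right, y up, looking along -z (the intrinsics and any distortion apply to the point x, -y, -z); pixel columns grow to the right and rows downward; lengths in m; the calibration is good to about 2 mm. A picture is of the moment at which its call begins. calibration takes no time and is no camera call.
- manip.sign_off(): hands the job in, once; it reports no verdict.
The state is a dict: "clock": time; "qpos": joint angles; "qd": joint speeds; "effort": joint torques, N m; "position": TCP position; "ee_rot": TCP orientation; "contact_force": force on the tool from outside, world axes, zero at the start; "moment": the same for the moment, N m; "width": finger opening in m.
Only numpy, scipy, OpenCV 4.12 (cv2) and the standard library are available. Lean on these libraries where they do the work, as an engineer would, in place of code of your own. Each camera call takes 0.05 s, during which the arm holds its last target.

TASK

The blue tub of erasers on the office desk has lost its lid among three look-alike red ones. Find the one that fits its rim, set it on and press it down by its knob until it snaps fully home, level on the rim, then let go; the lids that do not fit belong on the desk, right way up.

Things in the scene. Friction and masses are not known exactly. Their poses are not given: they have to be found in the camera images.
- tub: Open round blue tub, stuck to the desk. 104 mm across, mouth 96 mm, rim 75 mm up. Sprung white noses in the mouth (86 mm circle, 6 mm below the rim) let the fitting lid's plug pass when pushed down with 12 to 20 N, then hold it; unpressed it rests about 9 mm too high. Home, its flange lies on the rim, its origin 51 mm above the tub's; any yaw. Origin: centre of the underside, z up.
- lid_a: One of three look-alike round red lids, upright on the desk: flange 88 mm across, 4 mm thick; plug 24 mm deep, tapered from 48 mm at its foot to 70 mm, grooved under the flange; black round knob 24 mm across, 30 mm tall. Origin: centre of the plug's foot, z up the axis; flange top at 28 mm, knob top at 58 mm. 60 g.
- lid_b: One of three look-alike round red lids, upright on the desk: flange 108 mm across, 4 mm thick; plug 24 mm deep, tapered from 68 mm at its foot to 90 mm, grooved under the flange; black round knob 24 mm across, 30 mm tall. Origin: centre of the plug's foot, z up the axis; flange top at 28 mm, knob top at 58 mm. About 80 g.
- lid_c: One of three look-alike round red lids, upright on the desk: flange 128 mm across, 4 mm thick; plug 24 mm deep, tapered from 88 mm at its foot to 110 mm, grooved under the flange; black round knob 24 mm across, 30 mm tall. Origin: centre of the plug's foot, z up the axis; flange top at 28 mm, knob top at 58 mm. 100 g.

How it is judged:
By the outcome, as a careful person would: the job done as asked, in the order asked, and still so for the second after the job is handed in, with the robot touching nothing.
It also fails if it takes over 38 s, if anything falls off the work surface, if the arm or the gripper's body presses on something with over 40 N, if the wrist force passes 120 N, or if a joint passes its speed limit or range.

## Working session

There is one attempt and no reset: what is moved stays moved. The work goes in short steps, Python scripts to look and compute and a tool call to move; the robot and the scene stay as the last step left them, time stands still between calls to the robot, and variables do not carry over. Pictures are saved under pics/ and viewed, and the job is handed in when it is done.

Besides the shell and the picture viewer there is one more tool, called after "Request:" by a JSON object that holds its "method" and its "body", one argument or row to a line. send_rows: Moves the arm, as the interface text tells. Scaled input: -1 to 1 covers 40 cm each way for a shift and 0.08 rad each way for a turn. Its arguments: {"type":"object","properties":{"delta_pos":{"type":"array","items":{"type":"array","items":{"type":"number"}}},"angular":{"type":"array","items":{"type":"array","items":{"type":"number"}}},"hand":{"type":"number"},"squeeze":{"type":"number"}},"required":["delta_pos","angular"]}

```bash
ls; mkdir -p pics; python3 - <<'E'
from rig import manip
import cv2
for n in("top","side"):
    cv2.imwrite(f"pics/{n}0.png",manip.get_image(n)); c=manip.calibration(n); print(n,c)
print(manip.get_state())
E
```

```text
pics
top {'fx': 501.8823844222301, 'fy': 501.8823844222301, 'cx': 324.97255785346994, 'cy': 245.72564767688863, 'k1': -0.1413168330292166, 'camera_from_world': array([[-1.86539054e-03, -9.99897543e-01,  1.41923939e-02,
         1.33609914e-02],
       [ 9.97799115e-01, -9.20382076e-04,  6.63029264e-02,
        -5.42618937e-01],
       [-6.62830708e-02,  1.42848389e-02,  9.97698601e-01,
        -1.01135369e+00],
       [ 0.00000000e+00,  0.00000000e+00,  0.00000000e+00,
         1.00000000e+00]])}
side {'fx': 486.21869274111873, 'fy': 486.21869274111873, 'cx': 318.2422330491453, 'cy': 249.27056917580822, 'k1': -0.11164745594870341, 'camera_from_world': array([[-0.95152661, -0.30726587,  0.01359355,  0.52649549],
       [ 0.23840403, -0.70891253,  0.663782  , -0.16760646],
       [-0.19432092,  0.634847  ,  0.74780256, -0.87414303],
       [ 0.        ,  0.        ,  0.        ,  1.        ]])}
{'clock': 0.1, 'qpos': array([-1.31496520e+00,  2.76563149e-01,  1.50600208e+00, -8.46172979e-07,
        1.36069989e+00, -1.21001749e-01]), 'qd': array([ 2.81808792e-05, -1.15019040e-03, -4.69319864e-03, -9.16168036e-04,
        5.09209592e-04,  1.34819503e-04]), 'effort': array([ 2.17767083e-03, -4.17698586e+01, -2.46403456e+01, -1.01145240e-04,
        5.70525895e-03,  3.70267614e-06]), 'position': array([ 0.21145855, -0.53419012,  0.22181009]), 'ee_rot': array([-5.49821482e-04,  8.27035860e-01, -5.62148546e-01, -6.30070668e-04]), 'contact_force': array([ 0.57597524, -0.10158799,  0.61548819]), 'moment': array([-0.03415342,  0.01212079,  0.03919858]), 'width': 0.08548975355856364}
```

View pics/top0.png

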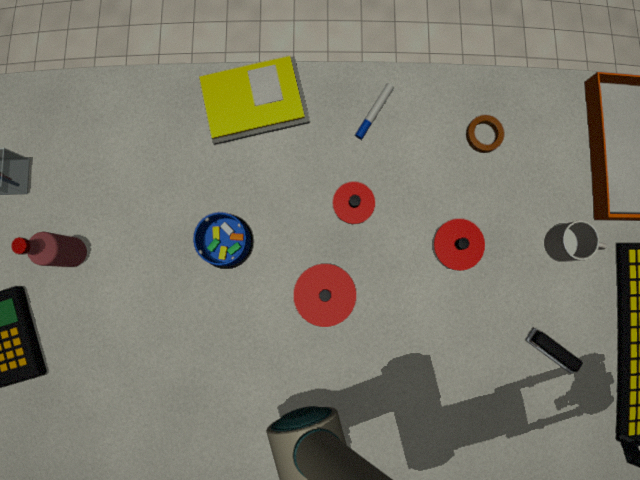

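View pics/side0.png

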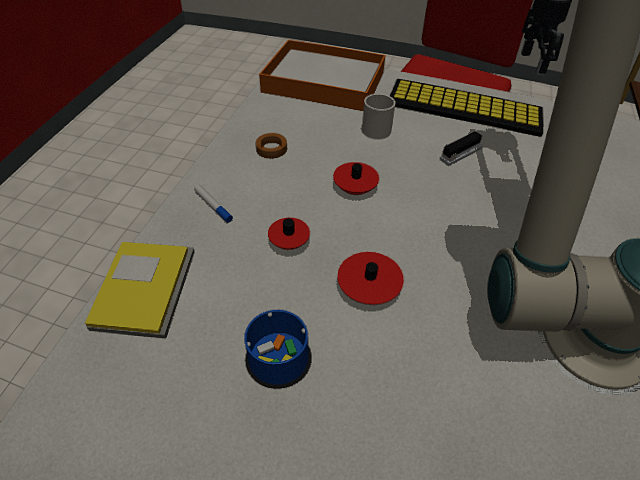

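The top view shows three upright red lids: small at (354,202), medium at (459,244) and large at (325,295). The tub is at (222,239). The medium one should be lid_b. I'll measure both views precisely.

```bash
cat > h.py <<'E'
import numpy as np,cv2
from rig import manip
from scipy.optimize import least_squares
def proj(n,P):
    c=manip.calibration(n);T=c["camera_from_world"];p=np.atleast_2d(P)@T[:3,:3].T+T[:3,3]
    s=np.c_[p[:,0]/-p[:,2],-p[:,1]/-p[:,2]];r2=(s**2).sum(1,keepdims=True);s=s*(1+c["k1"]*r2)
    return np.c_[c["fx"]*s[:,0]+c["cx"],c["fy"]*s[:,1]+c["cy"]]
def back(n,uv,z):
    return least_squares(lambda q:(proj(n,[q[0],q[1],z])[0]-uv),[.5,0]).x
def circfit(n,cnt,z):
    W=np.array([back(n,p,z) for p in cnt[::2]])
    f=lambda q:np.hypot(W[:,0]-q[0],W[:,1]-q[1])-q[2]
    r=least_squares(f,[*W.mean(0),.05],loss='soft_l1',f_scale=.001);return r.x,np.abs(r.fun).mean()
E
python3 - <<'E'
from h import *
for n in("top","side"):
    im=cv2.imread(f"pics/{n}0.png").astype(int);b,g,r=im[...,0],im[...,1],im[...,2]
    for name,m,z in(("red",(r>110)&(g<90)&(b<90),.028),("blue",(b>70)&(b>1.6*r)&(b>1.4*g),.075)):
        cs,_=cv2.findContours(m.astype(np.uint8),cv2.RETR_EXTERNAL,cv2.CHAIN_APPROX_NONE)
        for c in cs:
            if cv2.contourArea(c)<900: continue
            c=c[:,0]+0.0
            print(n,name,c.mean(0),[np.round(x,4) for x in circfit(n,c,z)])
E
python3 - <<'E'
from h import *
im=cv2.imread("pics/top0.png")[195:285,180:270];cv2.imwrite("pics/tubT.png",cv2.resize(im,None,fx=6,fy=6,interpolation=2))
im=cv2.imread("pics/side0.png")[300:390,230:320];cv2.imwrite("pics/tubS.png",cv2.resize(im,None,fx=6,fy=6,interpolation=2))
im=cv2.imread("pics/top0.png")[215:275,430:490];im2=cv2.imread("pics/side0.png")[150:210,325:385]
cv2.imwrite("pics/lidb.png",cv2.resize(np.hstack([im,im2]),None,fx=6,fy=6,interpolation=2))
E
```

```text
top red [324.37288136 294.77966102] [array([0.4427, 0.0139, 0.0626]), np.float64(0.0005)]
top red [458.9020979  243.91608392] [array([ 0.5453, -0.2639,  0.0527]), np.float64(0.0005)]
top red [353.36752137 202.30769231] [array([ 0.6311, -0.0458,  0.0426]), np.float64(0.0005)]Traceback (most recent call last):
  File "<stdin>", line 9, in <module>
  File "h.py", line 11, in circfit
    W=np.array([back(n,p,z) for p in cnt[::2]])
                ~~~~^^^^^^^
  File "h.py", line 9, in back
    return least_squares(lambda q:(proj(n,[q[0],q[1],z])[0]-uv),[.5,0]).x
           ~~~~~~~~~~~~~^^^^^^^^^^^^^^^^^^^^^^^^^^^^^^^^^^^^^^^^^^^^^^^
    return func(*args, **kwargs)
    vector_fun = VectorFunction(
        fun_wrapped,
    ...<6 lines>...
        workers=workers
    )
    self.J, dct = approx_derivative(
                  ~~~~~~~~~~~~~~~~~^
        self.fun_wrapped, self.x, f0=self.f, **finite_diff_options
        ^^^^^^^^^^^^^^^^^^^^^^^^^^^^^^^^^^^^^^^^^^^^^^^^^^^^^^^^^^
    )
    ^
    J, _nfev = _dense_difference(fun_wrapped, x0, f0, h,
               ~~~~~~~~~~~~~~~~~^^^^^^^^^^^^^^^^^^
[... 201 characters left out ...]
r f_eval in f_evals]
                                    ^^^^^^^
    f = np.atleast_1d(self.fun(x, *self.args, **self.kwargs))
                      ~~~~~~~~^^^^^^^^^^^^^^^^^^^^^^^^^^^^^^
    return np.atleast_1d(self.fun(x))
                         ~~~~~~~~^^^
    return self.f(x, *self.args, **self.kwargs)
           ~~~~~~^^^^^^^^^^^^^^^^^^^^^^^^^^^^^^
  File "h.py", line 9, in <lambda>
    return least_squares(lambda q:(proj(n,[q[0],q[1],z])[0]-uv),[.5,0]).x
                                   ~~~~^^^^^^^^^^^^^^^^^
  File "h.py", line 5, in proj
    c=manip.calibration(n);T=c["camera_from_world"];p=np.atleast_2d(P)@T[:3,:3].T+T[:3,3]
ValueError: time passes only in moves, steps and waits
```

View pics/tubT.png

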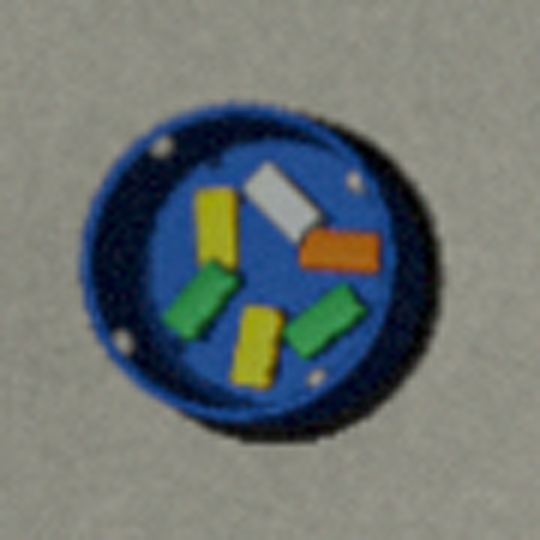

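View pics/tubS.png

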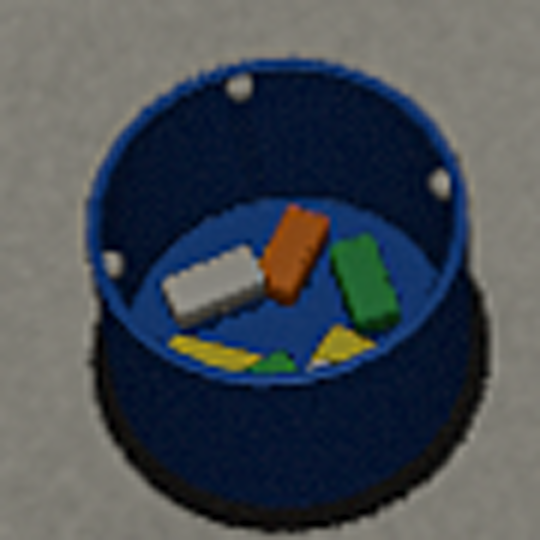

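View pics/lidb.png

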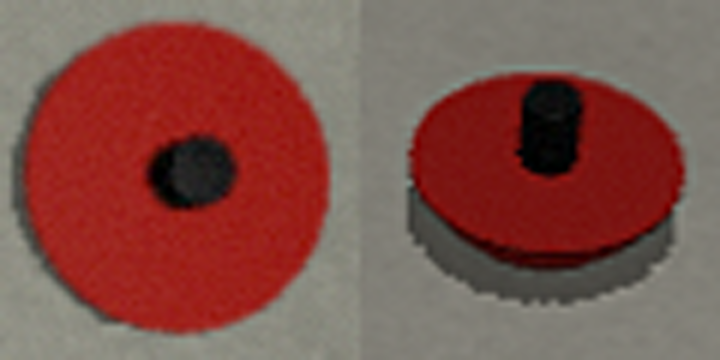

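```bash
python3 - <<'E'
s=open('h.py').read()
s=s.replace("def proj","_C={}\ndef cal(n):\n    if n not in _C: _C[n]=manip.calibration(n)\n    return _C[n]\ndef proj",1).replace("c=manip.calibration(n)","c=cal(n)")
open('h.py','w').write(s)
E
cat > m.py <<'E'
from h import *
def ell(n,ext,z,R):  # ext: umin,umax,vmin,vmax of the projected circle
    a=np.linspace(0,2*np.pi,181)
    def f(q):
        p=proj(n,np.c_[q[0]+R*np.cos(a),q[1]+R*np.sin(a),z+0*a])
        return [p[:,0].min()-ext[0],p[:,0].max()-ext[1],p[:,1].min()-ext[2],p[:,1].max()-ext[3]]
    r=least_squares(f,[.55,0]);return r.x,r.fun
E
python3 - <<'E'
from m import *
def cv(e,u0,v0): e=np.array(e)/6-.5; return e+[u0,u0,v0,v0]
print(ell("top",cv([81,397,102,424],180,195),.075,.052))
print(ell("side",cv([88,469,57,386],230,300),.075,.052))
for n,k in(("top",(205,172)),("side",None)):
    pass
# lid b
print(ell("top",cv([25,330,20,334],430,215),.026,.054))
print(ell("side",cv([412-360,684-360,71,268],325,150),.026,.054))
print(back("top",[430+205/6-.5,215+171/6-.5],.058),back("side",[325+192/6-.5,150+103/6-.5],.058))
for c,n in(((.4427,.0139),"C"),((.6311,-.0458),"A")):pass
E
```

```text
(array([0.55364446, 0.21913401]), array([-0.12192205,  0.12089682,  0.20110014, -0.19891724]))
(array([0.55621947, 0.21826332]), array([-0.24126091,  0.24132788, -0.10814981,  0.07058372]))
(array([ 0.54560207, -0.26452867]), array([-0.08604354,  0.08764447,  0.08241726, -0.08184655]))
(array([ 0.54708394, -0.26449298]), array([-0.50413161,  0.50272764,  1.4861795 , -1.3486014 ]))
[ 0.54518509 -0.26444842] [ 0.54760392 -0.26373071]
```

```bash
cat > d.py <<'E'
import sys,numpy as np
from rig import manip
from scipy.spatial.transform import Rotation as R
def to(x,y,z,n=None):
    s=manip.get_state();w,a,b,c=s["ee_rot"];M=R.from_quat([a,b,c,w]).as_matrix()
    d=M.T@(np.array([x,y,z])-s["position"])/.4
    print("t",round(s["clock"],2),"units",d.round(4),"min rows",np.linalg.norm(d)*400/41, "F",s["contact_force"].round(1),"w",s["width"])
    print(M.round(3).tolist())
if __name__=="__main__": to(*map(float,sys.argv[1:4]))
E
python3 d.py .5463 -.2644 .16
```

```text
t 0.1 units [-0.3189 -1.0265  0.1553] min rows 10.595757396032544 F [ 0.6 -0.1  0.6] w 0.08548975355856364
[[0.368, -0.93, -0.0], [-0.93, -0.368, 0.002], [-0.002, -0.0, -1.0]]
```

Request:
{"method": "send_rows", "body": {
  "delta_pos": [
    [-0.0266,-0.0855,0.013],
    [-0.0266,-0.0855,0.013],
    [-0.0266,-0.0855,0.013],
    [-0.0266,-0.0855,0.013],
    [-0.0266,-0.0855,0.013]
  ],
  "angular": [
    [0,0,0],
    [0,0,0],
    [0,0,0],
    [0,0,0],
    [0,0,0]
  ],
  "hand": 50,
  "squeeze": 80
}}

```text
clock: 0.52
position: [0.3518, -0.4209, 0.196]
ee_rot: [-0.0, 0.827, -0.562, -0.0]
contact_force: [-0.6, -1.3, 1.2]
width: 0.0499
```

Request:
{"method": "send_rows", "body": {
  "delta_pos": [
    [-0.0266,-0.0855,0.013],
    [-0.0266,-0.0855,0.013],
    [-0.0266,-0.0855,0.013],
    [-0.0266,-0.0855,0.013],
    [-0.0266,-0.0855,0.013]
  ],
  "angular": [
    [0,0,0],
    [0,0,0],
    [0,0,0],
    [0,0,0],
    [0,0,0]
  ]
}}

```text
clock: 0.93
position: [0.4914, -0.3084, 0.17]
ee_rot: [0.0, 0.827, -0.562, -0.0]
contact_force: [0.2, -0.7, -0.7]
width: 0.0501
```

Request:
{"method": "send_rows", "body": {
  "delta_pos": [
    [-0.0266,-0.0855,0.013],
    [-0.0266,-0.0855,0.013],
    [0,0,0],
    [0,0,0]
  ],
  "angular": [
    [0,0,0],
    [0,0,0],
    [0,0,0],
    [0,0,0]
  ]
}}

```text
clock: 1.27
position: [0.5469, -0.2633, 0.1591]
ee_rot: [0.0, 0.828, -0.561, -0.001]
contact_force: [-0.6, -0.6, -0.6]
width: 0.0498
```

```bash
python3 d.py .5463 -.2644 .051; python3 - <<'E'
from h import *
a=manip.get_image("top")[195:295,410:510]
b=manip.get_image("side")[90:210,305:425]
cv2.imwrite("pics/ap.png",np.hstack([cv2.resize(x,(400,400),interpolation=2) for x in(a,b)]))
print(manip.get_state()["position"])
E
```

```text
t 1.27 units [0.0024 0.0021 0.2702] min rows 2.6365640751238724 F [-0.6 -0.6 -0.6] w 0.049833088835168876
[[0.371, -0.929, -0.002], [-0.929, -0.371, 0.001], [-0.001, 0.001, -1.0]]
[ 0.54556495 -0.26509     0.15981323]
```

View pics/ap.png

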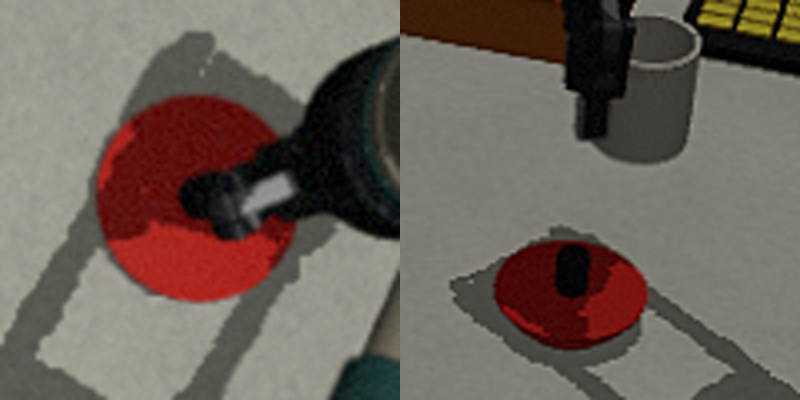

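The gripper is over the knob, with the fingers straddling it. Descending now.

Request:
{"method": "send_rows", "body": {
  "delta_pos": [
    [0,0,0.09],
    [0,0,0.08],
    [0,0,0.07],
    [0,0,0.033],
    [0,0,0]
  ],
  "angular": [
    [0,0,0],
    [0,0,0],
    [0,0,0],
    [0,0,0],
    [0,0,0]
  ]
}}

```text
clock: 1.78
position: [0.5425, -0.2648, 0.0477]
ee_rot: [0.0, 0.826, -0.563, -0.004]
contact_force: [-0.4, -0.5, 0.3]
width: 0.0501
```

```bash
python3 d.py .5463 -.2644 .051; python3 - <<'E'
from h import *
a=manip.get_image("top")[195:295,410:510]
b=manip.get_image("side")[120:220,305:405]
cv2.imwrite("pics/ap2.png",np.hstack([cv2.resize(x,(400,400),interpolation=2) for x in(a,b)]))
E
```

```text
t 1.78 units [ 0.0025 -0.0093 -0.0084] min rows 0.12417804509830255 F [-0.4 -0.5  0.3] w 0.05009590573933327
[[0.366, -0.931, -0.007], [-0.931, -0.366, 0.004], [-0.006, 0.005, -1.0]]
```

View pics/ap2.png

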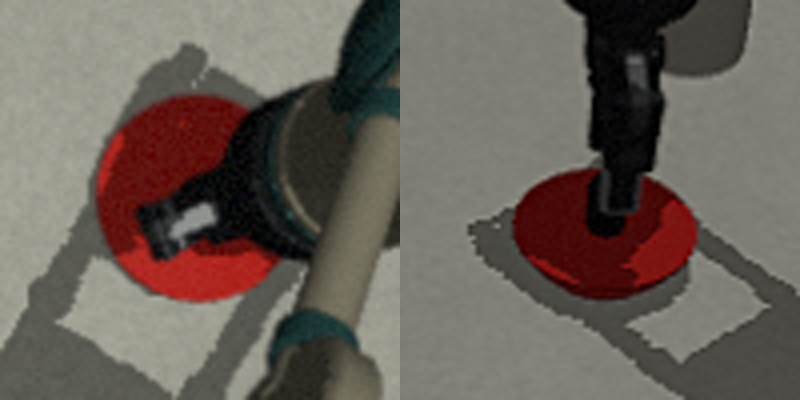

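```bash
python3 d.py .5463 -.2644 .051
```

```text
t 1.88 units [-0.0033 -0.0035  0.0007] min rows 0.04756752014536463 F [ 0.   0.2 -0. ] w 0.049828907466349465
[[0.366, -0.931, -0.0], [-0.931, -0.366, -0.0], [0.0, 0.0, -1.0]]
```

Request:
{"method": "send_rows", "body": {
  "delta_pos": [
    [-0.001,-0.002,0],
    [0,0,0],
    [0,0,0],
    [0,0,0],
    [0,0,0]
  ],
  "angular": [
    [0,0,0],
    [0,0,0],
    [0,0,0],
    [0,0,0],
    [0,0,0]
  ],
  "hand": 0,
  "squeeze": 90
}}

```text
clock: 2.3
position: [0.5471, -0.2645, 0.0518]
ee_rot: [0.0, 0.827, -0.562, 0.001]
contact_force: [-0.2, 0.3, 0.2]
width: -0.0001
```

Request:
{"method": "send_rows", "body": {
  "delta_pos": [
    [0,0,0],
    [0,0,0],
    [0,0,0]
  ],
  "angular": [
    [0,0,0],
    [0,0,0],
    [0,0,0]
  ]
}}

```text
clock: 2.55
position: [0.5468, -0.2642, 0.0511]
ee_rot: [0.0, 0.827, -0.562, 0.0]
contact_force: [-0.1, 0.6, -0.6]
width: -0.0002
```

```bash
python3 d.py .5463 -.2644 .16
```

```text
t 2.55 units [-1.000e-04  1.300e-03 -2.724e-01] min rows 2.657212038679392 F [-0.1  0.6 -0.6] w -0.00022302584114164813
[[0.368, -0.93, 0.0], [-0.93, -0.368, -0.0], [0.0, 0.0, -1.0]]
```

The fingers shut to 0 and missed the knob. Looking to see why.

```bash
python3 - <<'E'
from h import *
a=manip.get_image("top")[195:295,410:510]
b=manip.get_image("side")[120:220,305:405]
cv2.imwrite("pics/ap3.png",np.hstack([cv2.resize(x,(400,400),interpolation=2) for x in(a,b)]))
for n,o in(("top",(410,195)),("side",(305,120))):
    for P in([.5468,-.2642,.051],[.5468,-.2642,.032],[.5463,-.2644,.028],[.5463,-.2644,.058]): print(n,P,((proj(n,P)[0]-o)*4).round(0)+([400,0] if n=="side" else [0,0]))
E
```

```text
top [0.5468, -0.2642, 0.051] [210. 190.]
top [0.5468, -0.2642, 0.032] [200. 192.]
top [0.5463, -0.2644, 0.028] [198. 194.]
top [0.5463, -0.2644, 0.058] [215. 190.]
side [0.5468, -0.2642, 0.051] [607. 196.]
side [0.5468, -0.2642, 0.032] [604. 222.]
side [0.5463, -0.2644, 0.028] [605. 227.]
side [0.5463, -0.2644, 0.058] [609. 186.]
```

View pics/ap3.png

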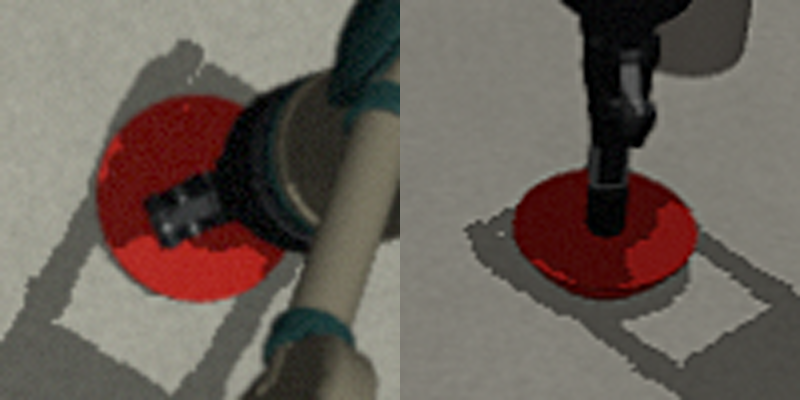

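```bash
python3 - <<'E'
from h import *
A=manip.get_image("top");B=manip.get_image("side")
cv2.imwrite("pics/A3.png",A);cv2.imwrite("pics/B3.png",B)
g=lambda x:(255*(x/255.)**.45).astype(np.uint8)
a=g(A[215:275,425:485]);b=g(B[140:200,325:385])
cv2.imwrite("pics/ap4.png",np.hstack([cv2.resize(x,(400,400),interpolation=cv2.INTER_CUBIC) for x in(a,b)]))
E
```

```text
(no output)
```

View pics/ap4.png

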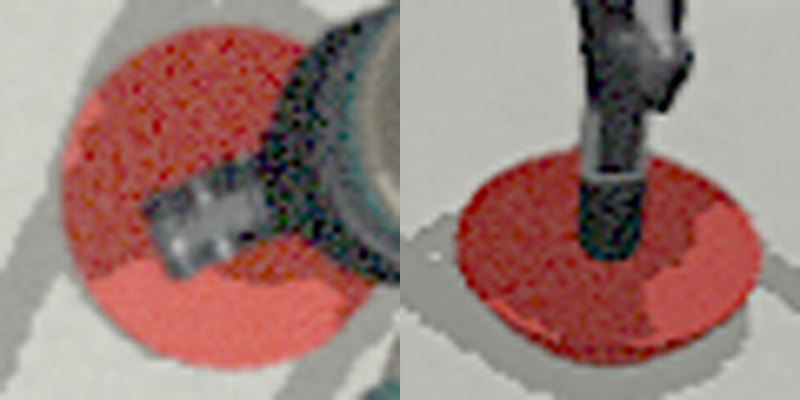

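```bash
python3 - <<'E'
from h import *
from rig import manip
print(manip.tip_reach)
for t in ((185,230),(205,222)):
    ut=np.array([425+t[0]/6.67-.5,215+t[1]/6.67-.5]); us=np.array([325+212/6.67-.5,140+177/6.67-.5])
    r=least_squares(lambda P:np.r_[proj("top",P)[0]-ut,proj("side",P)[0]-us],[.55,-.26,.05]);print(r.x,r.fun)
g=lambda x:(255*(x/255.)**.45).astype(np.uint8)
B=cv2.imread("pics/B3.png");A=cv2.imread("pics/A3.png")
cv2.imwrite("pics/ap5.png",np.hstack([cv2.resize(g(x),(400,560),interpolation=cv2.INTER_CUBIC) for x in(A[185:325,410:510],B[70:210,305:405])]))
print(manip.get_state()["qpos"],manip.get_state()["position"])
E
```

```text
0.019
[ 0.53597935 -0.23248302  0.08571207] [-0.43848741 -2.2662309   2.59158692  0.28621155]
[ 0.53821852 -0.24036412  0.07924732] [-0.38800288 -2.00172247  2.29432582  0.25384803]
[-5.64676194e-01  4.61071159e-01  1.67518523e+00 -1.05937327e-04
  1.00548478e+00  6.29288431e-01] [ 0.54675984 -0.26424925  0.05091902]
```

View pics/ap5.png

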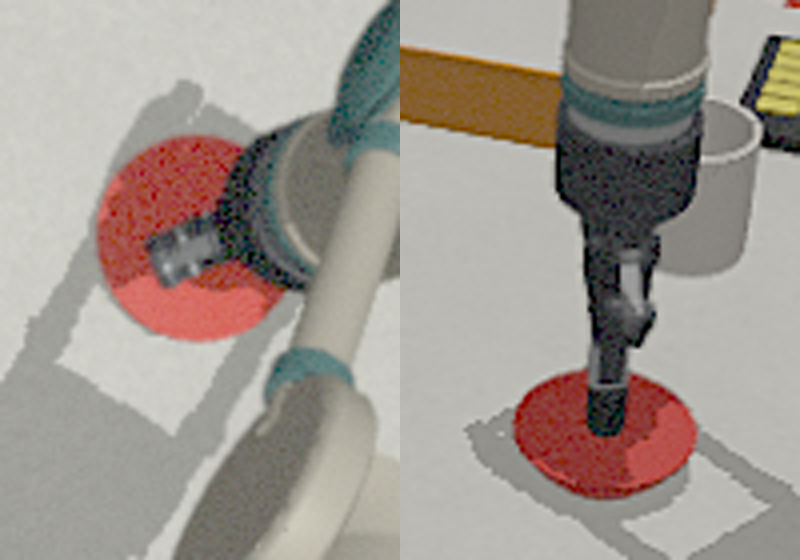

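The fingers closed above the knob: the side view puts their tips at about the height of the knob top, although the reported TCP implies 26 mm lower. I'll touch down gently to calibrate the real tip height.

Request:
{"method": "send_rows", "body": {
  "delta_pos": [
    [0,0,0.0025],
    [0,0,0.0025],
    [0,0,0]
  ],
  "angular": [
    [0,0,0],
    [0,0,0],
    [0,0,0]
  ],
  "squeeze": 20
}}

```text
clock: 3.0
position: [0.5469, -0.2644, 0.0494]
ee_rot: [0.0, 0.827, -0.562, 0.0]
contact_force: [-1.1, 0.9, 3.7]
width: 0.0002
```

Request:
{"method": "send_rows", "body": {
  "delta_pos": [
    [0,0,0.0025],
    [0,0,0.0025],
    [0,0,0]
  ],
  "angular": [
    [0,0,0],
    [0,0,0],
    [0,0,0]
  ]
}}

```text
clock: 3.25
position: [0.5469, -0.2644, 0.0493]
ee_rot: [0.0, 0.827, -0.562, 0.001]
contact_force: [-3.0, 1.3, 14.0]
width: -0.0
```

Contact comes at a reported z of 0.0494, so the tips really sit at reported z + 9 mm. I'll raise, open and go lower with guarded steps.

Request:
{"method": "send_rows", "body": {
  "delta_pos": [
    [0,0,-0.03],
    [0,0,-0.02],
    [0,0,0],
    [0,0,0]
  ],
  "angular": [
    [0,0,0],
    [0,0,0],
    [0,0,0],
    [0,0,0]
  ],
  "hand": 55
}}

```text
clock: 3.58
position: [0.5472, -0.2645, 0.0673]
ee_rot: [0.0, 0.827, -0.562, 0.001]
contact_force: [0.2, 0.1, -1.2]
width: 0.0485
```

```bash
python3 d.py .5463 -.2644 .022; python3 - <<'E'
from h import *
A=manip.get_image("top");B=manip.get_image("side")
g=lambda x:(255*(x/255.)**.45).astype(np.uint8)
cv2.imwrite("pics/ap6.png",np.hstack([cv2.resize(g(x),(400,560),interpolation=cv2.INTER_CUBIC) for x in(A[185:325,410:510],B[70:210,305:405])]))
E
```

```text
t 3.58 units [-0.0012  0.002   0.1132] min rows 1.1049024779201437 F [ 0.2  0.1 -1.2] w 0.04846418248916946
[[0.368, -0.93, 0.001], [-0.93, -0.368, -0.001], [0.001, -0.001, -1.0]]
```

View pics/ap6.png

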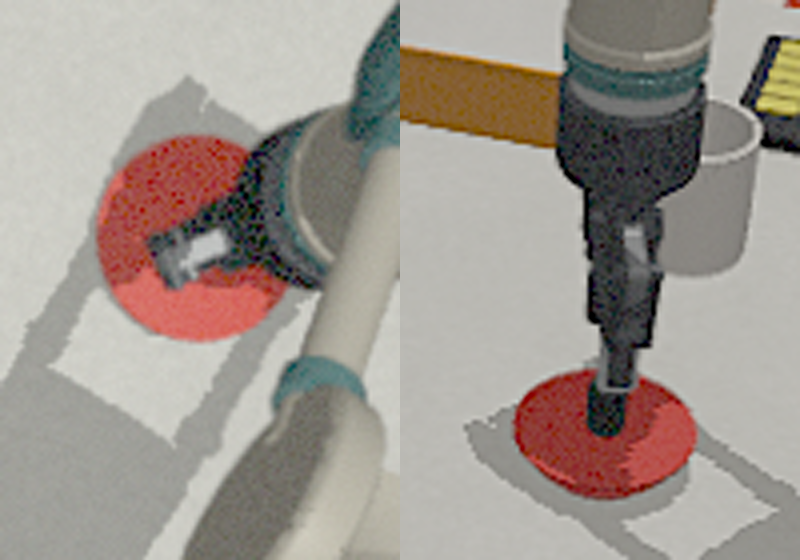

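Request:
{"method": "send_rows", "body": {
  "delta_pos": [
    [0,0,0.04],
    [0,0,0.04],
    [0,0,0.02]
  ],
  "angular": [
    [0,0,0],
    [0,0,0],
    [0,0,0]
  ]
}}

```text
clock: 3.93
position: [0.5454, -0.2635, 0.0247]
ee_rot: [0.0, 0.827, -0.562, -0.002]
contact_force: [-0.6, 1.1, 0.4]
width: 0.0552
```

Request:
{"method": "send_rows", "body": {
  "delta_pos": [
    [0,0,0.005],
    [0,0,0.005],
    [0,0,0]
  ],
  "angular": [
    [0,0,0],
    [0,0,0],
    [0,0,0]
  ]
}}

```text
clock: 4.18
position: [0.5469, -0.2644, 0.0228]
ee_rot: [0.0, 0.827, -0.562, -0.0]
contact_force: [-0.2, 0.4, 0.0]
width: 0.0549
```

Request:
{"method": "send_rows", "body": {
  "delta_pos": [
    [0,0,0.0],
    [0,0,0.0],
    [0,0,0],
    [0,0,0],
    [0,0,0]
  ],
  "angular": [
    [0,0,0],
    [0,0,0],
    [0,0,0],
    [0,0,0],
    [0,0,0]
  ],
  "hand": 0,
  "squeeze": 90
}}

```text
clock: 4.6
position: [0.5473, -0.2646, 0.0241]
ee_rot: [-0.0, 0.827, -0.562, 0.001]
contact_force: [-0.3, 0.2, 6.1]
width: 0.0215
```

```bash
python3 d.py .5463 -.2644 .022; python3 - <<'E'
from h import *
A=manip.get_image("top");B=manip.get_image("side")
g=lambda x:(255*(x/255.)**.45).astype(np.uint8)
cv2.imwrite("pics/ap7.png",np.hstack([cv2.resize(g(x),(400,560),interpolation=cv2.INTER_CUBIC) for x in(A[185:325,410:510],B[70:210,305:405])]))
E
```

```text
t 4.6 units [-0.0014  0.0022  0.0052] min rows 0.05705851337575315 F [-0.3  0.2  6.1] w 0.02150719251746117
[[0.368, -0.93, 0.001], [-0.93, -0.368, -0.001], [0.001, -0.001, -1.0]]
```

View pics/ap7.png

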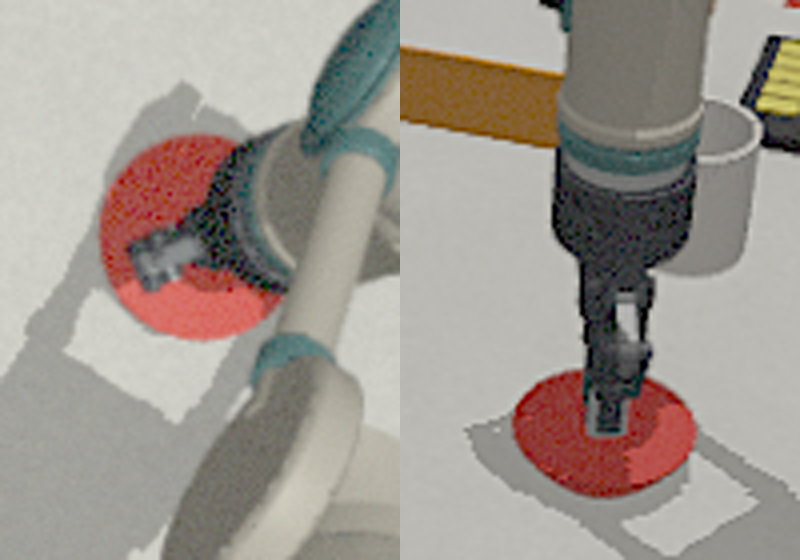

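The grip holds at a width of 21.5 mm, centred on the knob. Lifting.

Request:
{"method": "send_rows", "body": {
  "delta_pos": [
    [0,0,-0.02],
    [0,0,-0.06],
    [0,0,-0.08],
    [0,0,-0.06],
    [0,0,-0.03]
  ],
  "angular": [
    [0,0,0],
    [0,0,0],
    [0,0,0],
    [0,0,0],
    [0,0,0]
  ]
}}

```text
clock: 5.12
position: [0.5483, -0.2653, 0.1267]
ee_rot: [-0.0, 0.827, -0.562, 0.003]
contact_force: [0.8, -0.3, -1.5]
width: 0.0217
```

Request:
{"method": "send_rows", "body": {
  "delta_pos": [
    [0,0,0],
    [0,0,0]
  ],
  "angular": [
    [0,0,0],
    [0,0,0]
  ]
}}

```text
clock: 5.28
position: [0.5469, -0.2644, 0.1235]
ee_rot: [0.0, 0.827, -0.562, 0.001]
contact_force: [0.2, -0.1, -1.9]
width: 0.0213
```

```bash
python3 d.py .5563 .2185 .126; python3 - <<'E'
from h import *
A=manip.get_image("top");B=manip.get_image("side")
g=lambda x:(255*(x/255.)**.45).astype(np.uint8)
cv2.imwrite("pics/ap8.png",np.hstack([cv2.resize(g(x),(400,560),interpolation=cv2.INTER_CUBIC) for x in(A[185:325,410:510],B[70:210,305:405])]))
E
```

```text
t 5.28 units [-1.1137 -0.4661 -0.0071] min rows 11.779277984380842 F [ 0.2 -0.1 -1.9] w 0.021329043490957142
[[0.368, -0.93, 0.001], [-0.93, -0.368, -0.001], [0.001, -0.001, -1.0]]
```

View pics/ap8.png

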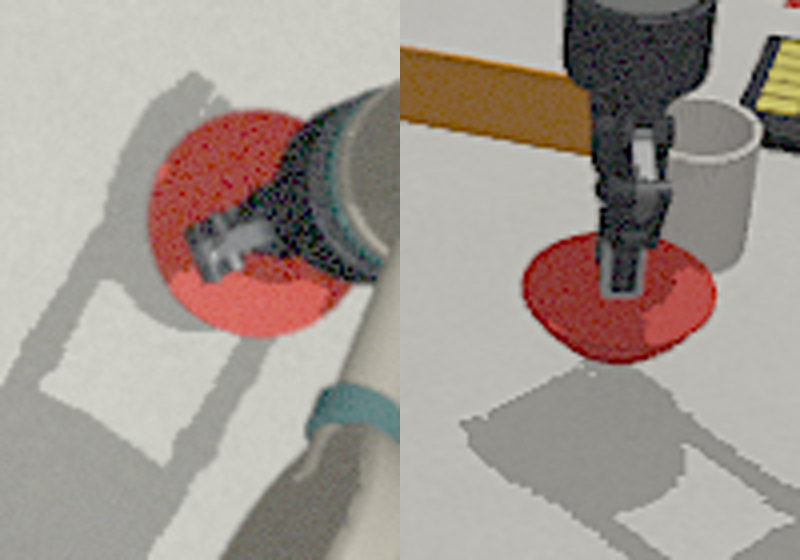

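Request:
{"method": "send_rows", "body": {
  "delta_pos": [
    [-0.0558,-0.0235,-0.01],
    [-0.0858,-0.0357,-0.01],
    [-0.0858,-0.0357,0],
    [-0.0858,-0.0357,0],
    [-0.0858,-0.0357,0]
  ],
  "angular": [
    [0,0,0],
    [0,0,0],
    [0,0,0],
    [0,0,0],
    [0,0,0]
  ]
}}

```text
clock: 5.8
position: [0.5486, -0.0897, 0.1292]
ee_rot: [0.0, 0.827, -0.563, -0.002]
contact_force: [0.4, 0.2, -1.0]
width: 0.0217
```

Request:
{"method": "send_rows", "body": {
  "delta_pos": [
    [-0.0858,-0.0357,0],
    [-0.0858,-0.0357,0],
    [-0.0858,-0.0357,0],
    [-0.0858,-0.0357,0],
    [-0.0858,-0.0357,0]
  ],
  "angular": [
    [0,0,0],
    [0,0,0],
    [0,0,0],
    [0,0,0],
    [0,0,0]
  ]
}}

```text
clock: 6.22
position: [0.5517, 0.0961, 0.1292]
ee_rot: [0.001, 0.827, -0.562, -0.001]
contact_force: [0.9, -0.4, -1.0]
width: 0.0213
```

Request:
{"method": "send_rows", "body": {
  "delta_pos": [
    [-0.0858,-0.0357,0],
    [-0.0858,-0.0357,0],
    [-0.0858,-0.0357,0],
    [-0.03,-0.0125,0],
    [0,0,0]
  ],
  "angular": [
    [0,0,0],
    [0,0,0],
    [0,0,0],
    [0,0,0],
    [0,0,0]
  ]
}}

```text
clock: 6.63
position: [0.5542, 0.222, 0.1291]
ee_rot: [0.001, 0.828, -0.56, -0.001]
contact_force: [0.5, 0.4, -0.5]
width: 0.0213
```

Request:
{"method": "send_rows", "body": {
  "delta_pos": [
    [0,0,0],
    [0,0,0]
  ],
  "angular": [
    [0,0,0],
    [0,0,0]
  ]
}}

```text
clock: 6.8
position: [0.5547, 0.2175, 0.1299]
ee_rot: [0.001, 0.827, -0.562, -0.0]
contact_force: [0.4, -0.1, -0.0]
width: 0.0213
```

```bash
python3 d.py .5555 .2187 .126; python3 - <<'E'
from h import *
A=manip.get_image("top");B=manip.get_image("side")
cv2.imwrite("pics/A9.png",A);cv2.imwrite("pics/B9.png",B)
g=lambda x:(255*(x/255.)**.45).astype(np.uint8)
cv2.imwrite("pics/ap9.png",np.hstack([cv2.resize(g(x),(400,560),interpolation=cv2.INTER_CUBIC) for x in(A[170:310,160:260],B[260:400,230:330])]))
E
```

```text
t 6.8 units [-0.002  -0.0029  0.0097] min rows 0.1011906239069545 F [ 0.4 -0.1 -0. ] w 0.021289076741338456
[[0.368, -0.93, -0.002], [-0.93, -0.368, -0.002], [0.001, 0.003, -1.0]]
```

View pics/ap9.png

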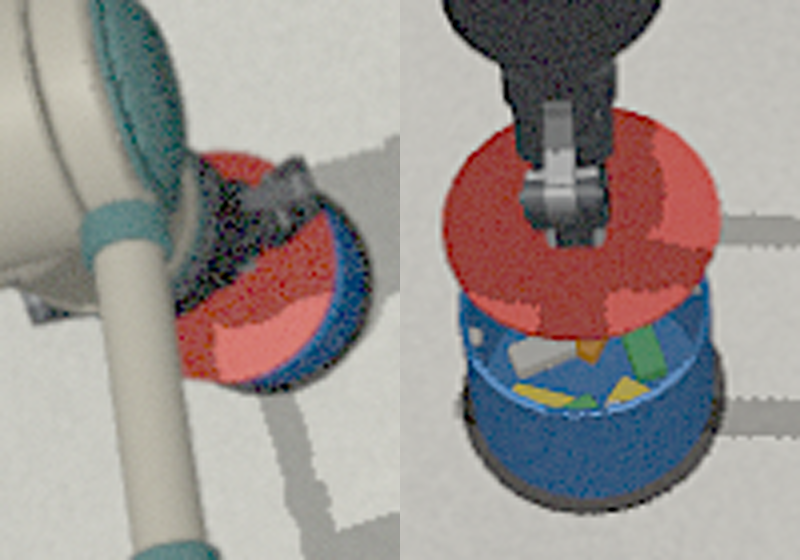

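```bash
python3 - <<'E'
from m import *
# side: segment red contour for free fit x,y,z
B=cv2.imread("pics/B9.png").astype(int);b,g,r=B[...,0],B[...,1],B[...,2]
m=((r>60)&(r>2.5*g)&(r>2.5*b)).astype(np.uint8);m[:, :215]=0;m[:,340:]=0;m[:260]=0;m[350:]=0
cs,_=cv2.findContours(m,cv2.RETR_EXTERNAL,cv2.CHAIN_APPROX_NONE);c=max(cs,key=cv2.contourArea);h=cv2.convexHull(c)[:,0];print(h[:,0].min(),h[:,0].max(),h[:,1].min(),h[:,1].max())
e=np.array([h[:,0].min()-.5,h[:,0].max()+.5,h[:,1].min()-.5,h[:,1].max()+.5])
for z in(.130,.132,.134): print(z,ell("side",e,z,.054))
A=cv2.imread("pics/A9.png").astype(int);b,g,r=A[...,0],A[...,1],A[...,2]
m=((r>60)&(r>2.2*g)&(r>2.2*b)).astype(np.uint8);m[:,:200]=0;m[:,260:]=0;m[:200]=0;m[280:]=0
ys,xs=np.nonzero(m);
P=[]
for y in range(ys.min(),ys.max()+1):
    x=xs[ys==y]
    if len(x) and y>222: P.append((x.max()+.5,y))
for y in range(255,270): pass
P=np.array(P);
for z in(.132,):
    W=np.array([back("top",p,z) for p in P]);f=lambda q:np.hypot(W[:,0]-q[0],W[:,1]-q[1])-.054
    q=least_squares(f,[.55,.22],loss='soft_l1',f_scale=.001);print("top",q.x,np.abs(q.fun).max(),len(P))
print(manip.get_state()["position"])
E
```

```text
241 309 287 345
0.13 (array([0.55593704, 0.21474366]), array([-0.50785713,  0.50821254,  0.29095978, -0.29417805]))
0.132 (array([0.55536283, 0.21592515]), array([-0.61862379,  0.6189812 ,  0.18500901, -0.21693733]))
0.134 (array([0.55478869, 0.21710644]), array([-0.73008681,  0.73044616,  0.07831066, -0.1393108 ]))
top [0.5529336  0.21770717] 0.001129709618039175 42
[0.5551466  0.21718211 0.13047459]
```

Request:
{"method": "send_rows", "body": {
  "delta_pos": [
    [-0.0026,-0.0037,0.03],
    [0,0,0.04],
    [0,0,0.025],
    [0,0,0.005],
    [0,0,0]
  ],
  "angular": [
    [0,0,0],
    [0,0,0],
    [0,0,0],
    [0,0,0],
    [0,0,0]
  ],
  "squeeze": 110
}}

```text
clock: 7.32
position: [0.5558, 0.2193, 0.0901]
ee_rot: [0.001, 0.827, -0.563, -0.001]
contact_force: [0.3, 0.7, -0.7]
width: 0.0212
```

Request:
{"method": "send_rows", "body": {
  "delta_pos": [
    [0,0,0.005],
    [0,0,0.005],
    [0,0,0.003],
    [0,0,0]
  ],
  "angular": [
    [0,0,0],
    [0,0,0],
    [0,0,0],
    [0,0,0]
  ]
}}

```text
clock: 7.65
position: [0.5564, 0.2204, 0.086]
ee_rot: [-0.0, 0.827, -0.562, 0.0]
contact_force: [-0.4, -0.2, -1.5]
width: 0.0211
```

```bash
python3 d.py .5558 .2197 .075; python3 - <<'E'
from h import *
A=manip.get_image("top");B=manip.get_image("side")
g=lambda x:(255*(x/255.)**.45).astype(np.uint8)
cv2.imwrite("pics/ap10.png",np.hstack([cv2.resize(g(x),(400,560),interpolation=cv2.INTER_CUBIC) for x in(A[170:310,160:260],B[260:400,230:330])]))
E
```

```text
t 7.65 units [0.0011 0.0022 0.0275] min rows 0.2689271421685866 F [-0.4 -0.2 -1.5] w 0.021148470363190293
[[0.368, -0.93, 0.0], [-0.93, -0.368, -0.0], [0.0, -0.0, -1.0]]
```

View pics/ap10.png

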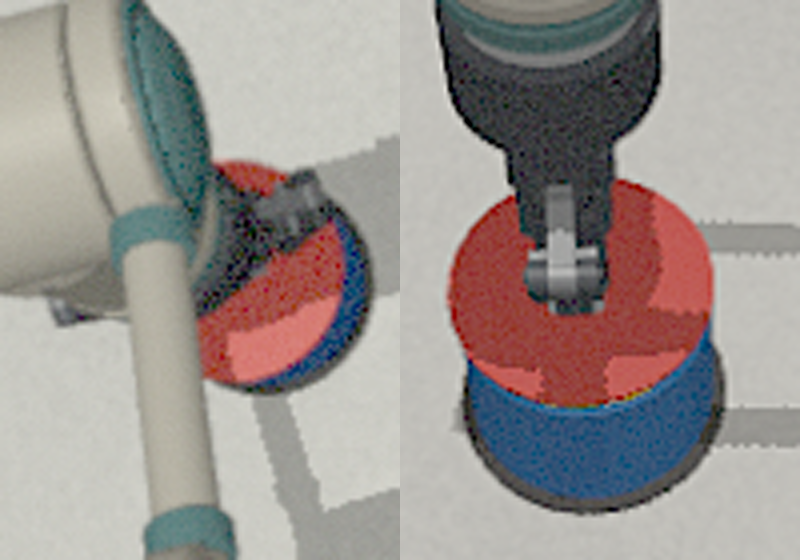

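Request:
{"method": "send_rows", "body": {
  "delta_pos": [
    [0,0,0.004],
    [0,0,0.004],
    [0,0,0]
  ],
  "angular": [
    [0,0,0],
    [0,0,0],
    [0,0,0]
  ]
}}

```text
clock: 8.0
position: [0.5568, 0.2206, 0.0844]
ee_rot: [-0.001, 0.827, -0.562, 0.001]
contact_force: [-2.6, -0.9, 8.6]
width: 0.0212
```

Request:
{"method": "send_rows", "body": {
  "delta_pos": [
    [0,0,0.004],
    [0,0,0.004],
    [0,0,0]
  ],
  "angular": [
    [0,0,0],
    [0,0,0],
    [0,0,0]
  ]
}}

```text
clock: 8.25
position: [0.5575, 0.221, 0.0818]
ee_rot: [-0.002, 0.827, -0.562, 0.001]
contact_force: [-1.0, -0.1, 5.6]
width: 0.0207
```

Request:
{"method": "send_rows", "body": {
  "delta_pos": [
    [0,0,0.004],
    [0,0,0.004],
    [0,0,0]
  ],
  "angular": [
    [0,0,0],
    [0,0,0],
    [0,0,0]
  ]
}}

```text
clock: 8.5
position: [0.5559, 0.2203, 0.0756]
ee_rot: [0.0, 0.827, -0.562, -0.0]
contact_force: [-0.7, 0.1, -0.9]
width: 0.021
```

Request:
{"method": "send_rows", "body": {
  "delta_pos": [
    [0,0,0.004],
    [0,0,0.004],
    [0,0,0]
  ],
  "angular": [
    [0,0,0],
    [0,0,0],
    [0,0,0]
  ]
}}

```text
clock: 8.75
position: [0.556, 0.2203, 0.0751]
ee_rot: [0.0, 0.827, -0.562, 0.0]
contact_force: [-5.1, -1.4, 14.0]
width: 0.021
```

Request:
{"method": "send_rows", "body": {
  "delta_pos": [
    [0,0,0.004],
    [0,0,0.004],
    [0,0,0]
  ],
  "angular": [
    [0,0,0],
    [0,0,0],
    [0,0,0]
  ]
}}

```text
clock: 9.0
position: [0.556, 0.2203, 0.075]
ee_rot: [-0.0, 0.827, -0.562, 0.001]
contact_force: [-10.2, -2.3, 30.8]
width: 0.0211
```

The stop is hard at z = 0.075 with 31 N. Unloading, opening and retreating.

Request:
{"method": "send_rows", "body": {
  "delta_pos": [
    [0,0,-0.007],
    [0,0,-0.006],
    [0,0,0]
  ],
  "angular": [
    [0,0,0],
    [0,0,0],
    [0,0,0]
  ]
}}

```text
clock: 9.25
position: [0.556, 0.2203, 0.0751]
ee_rot: [0.0, 0.827, -0.562, -0.0]
contact_force: [-2.9, -1.2, 5.9]
width: 0.021
```

Request:
{"method": "send_rows", "body": {
  "delta_pos": [
    [0,0,0],
    [0,0,0],
    [0,0,0],
    [0,0,0],
    [0,0,0]
  ],
  "angular": [
    [0,0,0],
    [0,0,0],
    [0,0,0],
    [0,0,0],
    [0,0,0]
  ],
  "hand": 55,
  "squeeze": 20
}}

```text
clock: 9.67
position: [0.5564, 0.2204, 0.0745]
ee_rot: [0.0, 0.827, -0.562, -0.0]
contact_force: [0.8, -0.1, 0.4]
width: 0.0553
```

Request:
{"method": "send_rows", "body": {
  "delta_pos": [
    [0,0,-0.03],
    [0,0,-0.07],
    [0,0,-0.09],
    [0,0,-0.09],
    [0,0,-0.05]
  ],
  "angular": [
    [0,0,0],
    [0,0,0],
    [0,0,0],
    [0,0,0],
    [0,0,0]
  ]
}}

```text
clock: 10.08
position: [0.558, 0.2209, 0.2111]
ee_rot: [-0.002, 0.827, -0.562, 0.002]
contact_force: [1.2, 0.4, 0.9]
width: 0.0546
```

Request:
{"method": "send_rows", "body": {
  "delta_pos": [
    [0.09,0.0,0],
    [0.09,0,0],
    [0.09,0,0],
    [0.09,0,0],
    [0.05,0,0]
  ],
  "angular": [
    [0,0,0],
    [0,0,0],
    [0,0,0],
    [0,0,0],
    [0,0,0]
  ]
}}

```text
clock: 10.5
position: [0.6181, 0.0643, 0.2069]
ee_rot: [0.001, 0.827, -0.563, 0.001]
contact_force: [0.0, 0.7, -0.2]
width: 0.0553
```

```bash
python3 d.py .5558 .2197 .075; python3 - <<'E'
from h import *
A=manip.get_image("top");B=manip.get_image("side")
cv2.imwrite("pics/A11.png",A);cv2.imwrite("pics/B11.png",B)
cv2.imwrite("pics/ap11.png",np.hstack([cv2.resize(x,(400,300)) for x in (A,B)]))
g=lambda x:(255*(x/255.)**.45).astype(np.uint8)
cv2.imwrite("pics/ap12.png",np.hstack([cv2.resize(g(x),(400,560),interpolation=cv2.INTER_CUBIC) for x in(A[170:310,170:270],B[260:400,230:330])]))
E
```

```text
t 10.5 units [-0.4193  0.0026  0.3286] min rows 5.197864913228789 F [ 0.   0.7 -0.2] w 0.055278236650242146
[[0.366, -0.931, 0.001], [-0.931, -0.366, -0.002], [0.002, -0.0, -1.0]]
```

View pics/ap11.png

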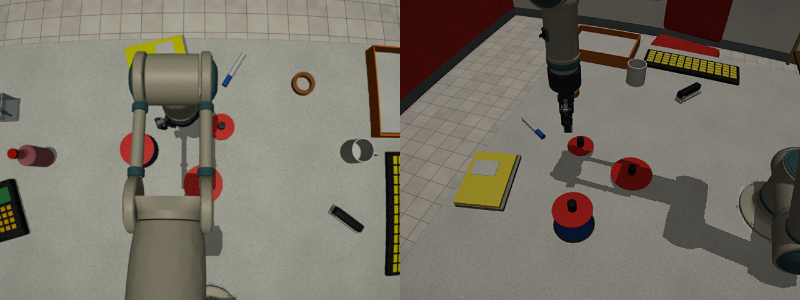

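View pics/ap12.png

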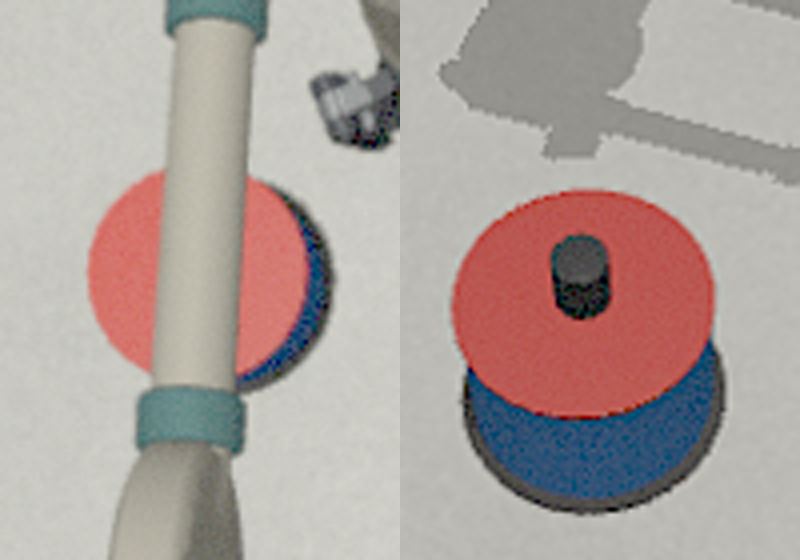

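```bash
python3 - <<'E'
from m import *
for n,f in(("side","pics/B11.png"),):
    B=cv2.imread(f).astype(int);b,g,r=B[...,0],B[...,1],B[...,2]
    m=((r>60)&(r>2.5*g)&(r>2.5*b)).astype(np.uint8);m[:, :215]=0;m[:,340:]=0;m[:290]=0;m[380:]=0
    cs,_=cv2.findContours(m,cv2.RETR_EXTERNAL,cv2.CHAIN_APPROX_NONE);h=max(cs,key=cv2.contourArea)[:,0]+0.
    c=h.mean(0);h=h+.5*(h-c)/np.linalg.norm(h-c,axis=1,keepdims=True)
    a=np.linspace(0,2*np.pi,361)
    from scipy.spatial import cKDTree
    def pts(q):
        x,y,z,tx,ty=q
        L=[]
        for dz in(0,-.004):
            dx,dy=.054*np.cos(a),.054*np.sin(a); L.append(np.c_[x+dx,y+dy,z+dz+tx*dx+ty*dy])
        p=proj(n,np.vstack(L)).astype(np.float32);return cv2.convexHull(p)
    def f(q): 
        H=pts(q); return [cv2.pointPolygonTest(H,(float(u),float(v)),True) for u,v in h]
    for z in(.075,.079,.083,.088):
        r_=least_squares(lambda q:f([q[0],q[1],z,0,0]),[.555,.219],diff_step=1e-3);print(z,r_.x,r_.cost)
    r_=least_squares(lambda q:f([q[0],q[1],.079,q[2],q[3]]),[.555,.219,.01,.01],diff_step=1e-3,x_scale=[.01,.01,.1,.1]);print(r_.x,r_.cost)
E
```

```text
0.075 [0.55816937 0.21583286] 29.24681766799058
0.079 [0.55709427 0.21800308] 45.87263429234669
0.083 [0.55601911 0.22017184] 68.51531227687211
0.088 [0.55467627 0.22287929] 105.5950393676704
[ 0.55709926  0.21804015 -0.02304859  0.04839232] 12.915752079233783
```

```bash
python3 - <<'E'
from h import *
p=np.array([230+(580-400)/4-.4,260+258/4-.4])
print(back("side",p,.109), proj("side",[.5571,.2180,.109]),p)
q=np.array([230+(580-400)/4-.4,260+300/4-.4]);print(proj("side",[.5571,.2180,.079]))
s=manip.get_state();print(s["clock"],s["contact_force"])
E
```

```text
[0.55636836 0.21873092] [[274.33397515 323.60226423]] [274.6 324.1]
[[275.36849212 333.70772929]]
10.6 [-0.9965271   0.76791742 -0.4424965 ]
```

```bash
python3 -c "
from rig import manip
print(manip.sign_off())"
```

```text
the job is handed in; nothing more can be done
None
```

I fitted the medium lid (lid_b, 108 mm flange) to the tub, pressed it home by its knob, let go and handed the job in at about 10.6 s.

- **Grasp:** The first grasp missed. The fingertips sat about 28 mm higher than the reported TCP height implied. I touched the closed fingers lightly on the knob top (about 14 N) to find the real height, then gripped the knob lower down.
- **Seating:** The lid met resistance at a reported z of 0.084 m and dropped to a hard stop at 0.075 m, the 9 mm it should travel. It held there with 31 N on it. The highest push I saw before it dropped was 8.6 N, under the stated 12–20 N, but force was only read at the end of each call.
- **Final checks:** With z fixed at the home height, the side picture puts the flange centre within about 1 mm of the tub's. The knob top is also within 1 mm of where a level lid would put it. A looser fit of the flange outline suggested a tilt of up to 3°. I took that as fitting error, because the knob position and the hard stop both say the lid is level. The arm hid part of the lid in the last top view.
- **Other lids:** lid_a and lid_c were not touched and are still upright on the desk. The arm was clear of everything when I handed in.

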